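Roll the vials off the tip board and clear the flat packs

ROBOT

A 6-joint arm with a two-finger parallel gripper is mounted at the origin on a cart in front of the work surface, level with it; the furniture and walls round the work are solid. World frame = base frame: x ahead of the robot, y to its left, z up, the work surface at z = 0. Lengths are in mm, angles in rad, forces in N, time in s.
With the tool pointing down it reaches from about 275 to 825 mm from the base axis. Payload 5.2 kg.
Tool frame: the origin (TCP) lies at the very end of the fingers, on their centre line; the grasp point (between the pads) lies 19 mm behind it; z points along the fingers, y is the direction in which the jaws open and shut (so a half turn about z gives the same grasp; the last joint's range is limited). The gripper opens to 93 mm and grips with 3 to 60 N. Pads are 15 mm wide; open, the fingers measure 128 mm over their backs; the gripper's body (75 mm by 188 mm) begins 65 mm behind the grasp point.
Start: joints at [1.117, 0.259, 1.535, -0, 1.348, -0.203], TCP at [136.476, 532.803, 218.653] pointing down, gripper open.
Joint ranges: [-3.14, 3.14], [-0.91, 2.08], [0.19, 2.58], [-1.22, 4.36], [0.22, 2.71], [-3.12, 3.12]. Speed limits (rad/s): [2.57, 2.57, 3.14, 3.14, 3.14, 3.14].

INTERFACE

Orientations are given as [roll, pitch, yaw] about the fixed x, y, z axes, in that order (R = Rz(yaw) Ry(pitch) Rx(roll)).
In Python, from bench import robot gives the robot as it stands. The module is installed in compiled form; this text tells all that it offers. Calls block until the motion is done:
- robot.move_ptp(position, orientation): joint-space move of the TCP to a pose.
- robot.move_linear(position, ori=None, speed=150, f_stop=None): straight line of the TCP; ori=None keeps the orientation; speed is the mean speed in mm/s. With f_stop (N) it stops when the force on the tool has changed by that much, and returns True; else False.
- robot.move_j(angles): joint-space move.
- robot.move_gripper(opening): opening from 0.0 (shut) to 1.0 (fully open); the grip force is fixed at half the most; returns when the fingers have stopped.
- robot.sleep(seconds).
- robot.inverse_kinematics(position, orientation): joint angles nearest the present ones, or None.
- robot.get_image(name): name is "scene" or "top" or "wrist"; returns a dict with "img" (420x560x3 uint8, blue, green, red), "fovy" (degrees; the focal length in pixels is half the picture's height over the tangent of half this angle, whatever the lens; pixels are square), "cx", "cy" (the principal point, pixels), "eye" and "orientation" of the camera in the world. Camera axes: x right, y down, z forward; pixel columns grow to the right and rows downward; lengths in mm; the calibration is good to about 2 mm. A picture is of the moment at which its call begins. There is no depth.
A pose or a line that the arm cannot do raises robot.MotionError and nothing moves.
- robot.hand_in(): hands the job in, once; it reports no verdict.
Readings, each from a call of its own:
- robot.current_t(): time.
- robot.current_qpos(): joint angles.
- robot.current_joint_vel(): joint speeds.
- robot.current_joint_efforts(): joint torques, N m.
- robot.current_tcp_pos(): TCP position.
- robot.current_eef_rot(): TCP orientation.
- robot.current_contact_force(): force on the tool from outside, world axes, zero at the start.
- robot.current_ft_torque(): the same for the moment, N m.
- robot.current_gripper_width(): opening from 0.0 (shut) to 1.0 (fully open).
Only numpy, scipy, OpenCV 4.12 (cv2) and the standard library are available. Lean on these libraries where they do the work, as an engineer would, in place of code of your own. Each camera call takes 0.05 s, during which the arm holds its last target.

TASK

Round sample vials and two flat swab packs lie mixed on the tip board. Fold the flap at the board's front edge right down over the trough, then raise the board by its handle to its stop so that all three vials roll into the trough; do not handle the vials. Leave the board standing tipped for wiping down, lift the two packs off the slope and lay them flat in the white tray next to the tip board, without disturbing the things around.

Things in the scene. Friction and masses are not known exactly. Their poses are not given: they have to be found in the camera images.
- stand: fixed aluminium stand of the tip board, 262 x 306 mm, its side cheeks 50 mm high. Origin on the worktop under the board's hinge line, midway along it; x points from the hinge to the handle end (away from the robot), y along the hinge, z up. The hinge line is 50 mm above the origin
- board (a joint): hinge of the board, rad: 0 = level (start), 0.42 (24 degrees) = raised against its stop. The hinge line is the stand's y axis at z = 50 mm; the handle end (stand +x) goes up. The friction hinge is stiff: about 13 N lift at the handle; the board stays where it is left, but pressing on its middle with over 20 N would push it down again
- deck (a point): centre of the board's top face, a black rubber mat 142 mm (x) by 282 mm (y), with 6 mm high aluminium rims at both sides (y = +-144 mm) and the back (x = +73 mm), open at the front; x points up the slope to the handle, y along the hinge, z square out of the board. It lies 75 mm behind and 4 mm above the hinge line (in the board's frame)
- handle (a point): middle of the board's handle: a round steel bar along y, 16 mm diameter, 120 mm long, on stems at y = +-45 mm, 32 mm clear of the board; axes as deck. 190 mm behind and 1 mm below the hinge line; 49 mm over the worktop when level. A wall shelf's front edge (x = 0.705, underside z = 0.418) is above it: lean the hand back to the robot by about 30 degrees; the bar may turn in the grip
- flap (a joint): hinge of the flap along the board's front edge, rad: 0 = standing square to the board (keeps the vials on), grows as its top swings towards the trough (stand -x), 2.0 = folded right down, its stop. Hinge line along the stand's y, 6 mm before and 4 mm above the board's hinge line, carried by the board; stiff (about 1 N at the tab), stays where it is left. The flap plate is 280 mm long, 30 mm high, 3 mm thick
- flap_tab (a point): middle of the flap's finger tab, a steel tongue 24 mm wide (y), 8 mm thick (x), whose tip reaches 58 mm from the flap's hinge line (28 mm past the plate); this point is 48 mm from the hinge line, at y = +85 mm on the board; axes: z from the flap's hinge to the tip, y along the hinge, x square to the flap
- trough (a point): centre of the floor of the open trough in front of the board, inside 97 mm (x) by 298 mm (y), front wall reaching 56 mm above the floor, axes as stand
- vial_1: round sample vial with flush screw cap, 28 mm diameter, 90 mm long, lying across the board near its front; origin at the middle of its axis, y along its axis
- vial_2: vial like vial_1, lying across the middle of the board
- vial_3: vial like vial_1, lying across the board near its back
- pack_1: flat clear swab pack, 26 mm (x) by 95 mm (y) by 8 mm (z), lying up and down the slope on the +y side of the board; origin at the centre of its underside
- pack_2: pack like pack_1, on the -y side of the board
- tray: loose white tray, outside 110 mm (x) by 200 mm (y), 24 mm high; inside floor about 80 by 170 mm, 2 to 6 mm above the worktop; origin at the centre of its underside. Left or right of the stand
- reader: black folding strip reader, shut, 126 x 151 x 37 mm, bystander; origin at the centre of its underside
- glass: empty glass beaker, 81 mm across, 86 mm high, bystander; origin at the centre of its underside
- rack: yellow tube rack, 222 x 78 x 117 mm, bystander; origin at the centre of its underside
There are look-alikes about, which are no part of the job. Leave any orange look-alike of the pack_1 alone.

How it is judged (in metres and radians):
On the way, in this order (a step that is already met when the one before it is completed fails the run):
1. the flap is folded right down (over 1.75 rad) (value of joint flap above 1.75 rad), for 0.1 s.
2. the board is raised to its stop (over 0.38 rad), all three vials lie in the trough and both packs still lie on the board (value of joint board above 0.38 rad and x of vial_1 in the frame of trough between -0.05 and 0.052 m and y of vial_1 in the frame of trough between -0.15 and 0.15 m and z of vial_1 in the frame of trough between 0 and 0.05 m and x of vial_2 in the frame of trough between -0.05 and 0.052 m and y of vial_2 in the frame of trough between -0.15 and 0.15 m and z of vial_2 in the frame of trough between 0 and 0.05 m and x of vial_3 in the frame of trough between -0.05 and 0.052 m and y of vial_3 in the frame of trough between -0.15 and 0.15 m and z of vial_3 in the frame of trough between 0 and 0.05 m and x of pack_1 in the frame of deck between -0.08 and 0.08 m and y of pack_1 in the frame of deck between -0.145 and 0.145 m and z of pack_1 in the frame of deck between -0.01 and 0.02 m and x of pack_2 in the frame of deck between -0.08 and 0.08 m and y of pack_2 in the frame of deck between -0.145 and 0.145 m and z of pack_2 in the frame of deck between -0.01 and 0.02 m), for 0.3 s.
At the end, for the whole second after the job is handed in: Board still up (over 0.35 rad), flap down (over 1.7 rad), the three vials at rest in the trough, both packs at rest in the tray, centres within 45 x 85 mm of its middle, less than 25 mm up, flat within 0.25 rad, tray standing level (value of joint board above 0.35 rad and value of joint flap above 1.7 rad and angle between tray's own z axis and vertical below 0.1 rad and x of vial_1 in the frame of trough between -0.05 and 0.052 m and y of vial_1 in the frame of trough between -0.15 and 0.15 m and z of vial_1 in the frame of trough between 0 and 0.05 m and x of vial_2 in the frame of trough between -0.05 and 0.052 m and y of vial_2 in the frame of trough between -0.15 and 0.15 m and z of vial_2 in the frame of trough between 0 and 0.05 m and x of vial_3 in the frame of trough between -0.05 and 0.052 m and y of vial_3 in the frame of trough between -0.15 and 0.15 m and z of vial_3 in the frame of trough between 0 and 0.05 m and linear speed of each of vial_1, vial_2, vial_3, pack_1, pack_2 below 0.03 m/s and x of pack_1 in the frame of tray between -0.045 and 0.045 m and y of pack_1 in the frame of tray between -0.085 and 0.085 m and z of pack_1 in the frame of tray between -0.005 and 0.025 m and angle between the z axis of each of pack_1, pack_2 and the z axis of tray, either way round below 0.25 rad and x of pack_2 in the frame of tray between -0.045 and 0.045 m and y of pack_2 in the frame of tray between -0.085 and 0.085 m and z of pack_2 in the frame of tray between -0.005 and 0.025 m); the robot touches nothing.
It fails at once if a vial is handled: pressed by the gripper or arm with over 3 N (contact force between any of vial_1, vial_2, vial_3 and the fingers above 3 N or contact force between any of vial_1, vial_2, vial_3 and the arm above 3 N).
It fails at once if the reader, the glass or the rack is shifted by over 25 mm, or the glass tips (distance of any of reader, glass, rack from where it was at the start of the episode above 0.025 m or angle between glass's own z axis and vertical above 0.3 rad).
It also fails if it takes over 72 s, if anything falls off the work surface, if the arm or the gripper's body presses on something with over 40 N, if the wrist force passes 120 N, or if a joint passes its speed limit or range.

## Working session

There is one attempt and no reset: what is moved stays moved. The work goes in short steps, each a Python script; the robot and the scene stay as the last script left them, time stands still between calls to the robot, and variables do not carry over. Pictures are saved under pics/ and viewed, and the job is handed in when it is done.

```bash
mkdir -p pics; ls
python3 - <<'E'
from bench import robot
import cv2
for n in ("scene","top","wrist"):
    d=robot.get_image(n); cv2.imwrite(f"pics/{n}0.png",d["img"])
    print(n,{k:v for k,v in d.items() if k!="img"})
print(robot.current_t(),robot.current_eef_rot())
E
```

```text
pics
scene {'fovy': 55.79923771177434, 'cx': 278.47605102547357, 'cy': 213.78561970680886, 'eye': array([   32.9121207 , -1004.5029763 ,   818.76506509]), 'orientation': array([-2.12140991,  0.02583449, -0.49502555])}
top {'fovy': 50.194530724151626, 'cx': 267.11405016460935, 'cy': 205.47463767305635, 'eye': array([ 275.45918447,   74.03522979, 1413.24863153]), 'orientation': array([-2.91440662e+00, -1.49874150e-03, -1.52313989e+00])}
wrist {'fovy': 61.80801860411604, 'cx': 282.50891032373755, 'cy': 207.4115812726295, 'eye': array([ 69.28685968, 550.14490579, 384.42431478]), 'orientation': array([2.89234114e+00, 9.58447076e-04, 1.31986125e+00])}
0.15 [-3.14024952e+00 -2.41496089e-04  2.89082236e+00]
```

View pics/scene0.png

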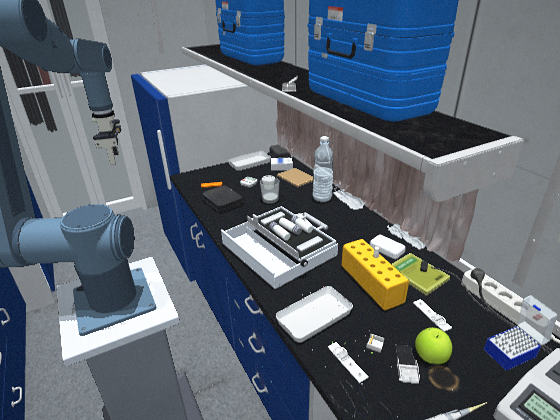

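View pics/top0.png

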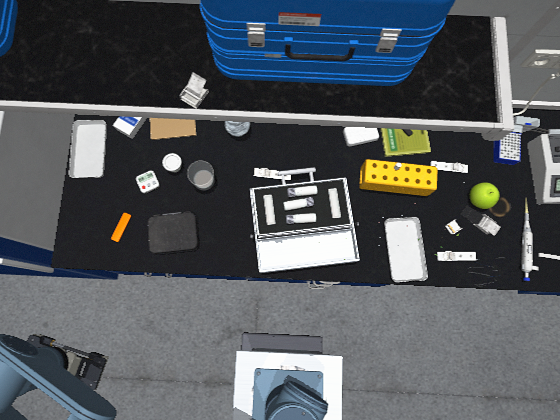

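View pics/wrist0.png

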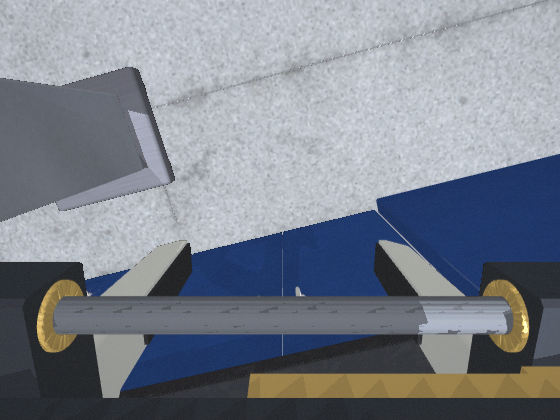

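Run:
```python
import cv2
i=cv2.imread("pics/top0.png")[155:285,240:440]; cv2.imwrite("pics/topc.png",cv2.resize(i,None,fx=4,fy=4,interpolation=cv2.INTER_CUBIC))
i=cv2.imread("pics/scene0.png")[195:345,210:370]; cv2.imwrite("pics/scenec.png",cv2.resize(i,None,fx=4,fy=4,interpolation=cv2.INTER_CUBIC))
```

```text
(no output)
```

View pics/topc.png

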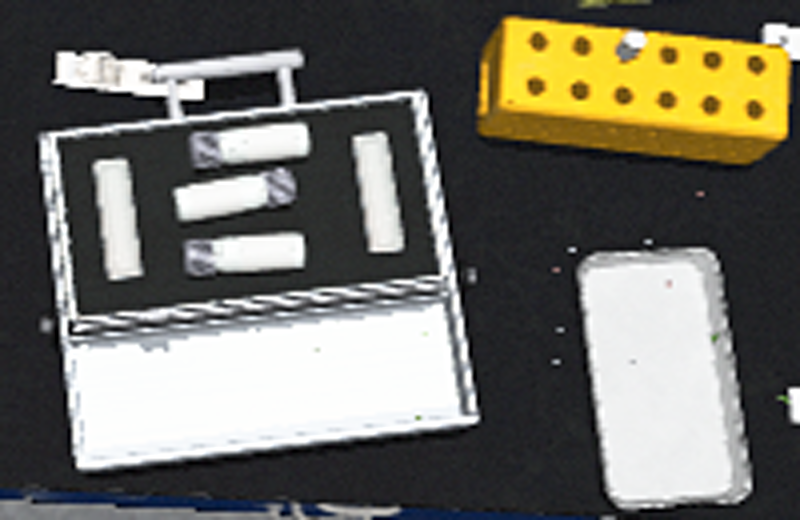

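View pics/scenec.png

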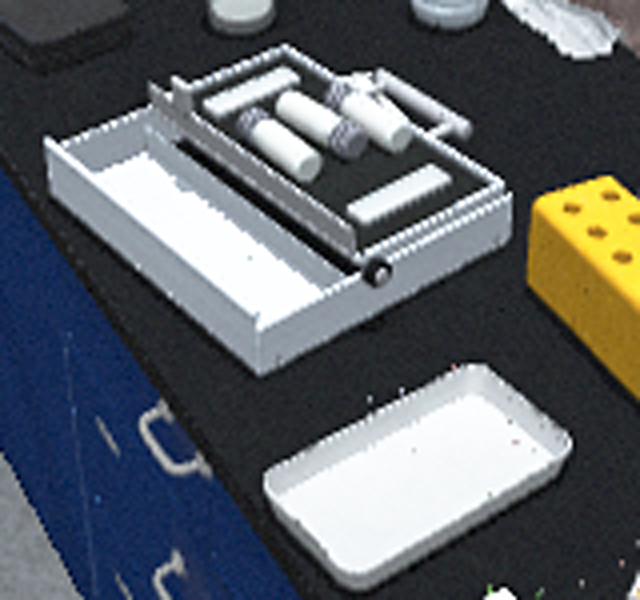

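```bash
cat > h.py <<'E'
import numpy as np, cv2
from scipy.spatial.transform import Rotation as R
from bench import robot
def shot(n,name=None):
    d=robot.get_image(n)
    if name: cv2.imwrite(f"pics/{name}.png",d["img"])
    return d
def ray(d,u,v):
    f=d["img"].shape[0]/2/np.tan(np.radians(d["fovy"])/2)
    c=np.array([(u-d["cx"])/f,(v-d["cy"])/f,1.])
    return d["eye"],R.from_euler("xyz",d["orientation"]).as_matrix()@c
def cast(d,u,v,z):
    e,r=ray(d,u,v); return e+r*(z-e[2])/r[2]
def proj(d,p):
    f=d["img"].shape[0]/2/np.tan(np.radians(d["fovy"])/2)
    c=R.from_euler("xyz",d["orientation"]).as_matrix().T@(np.asarray(p,float)-d["eye"])
    return f*c[0]/c[2]+d["cx"],f*c[1]/c[2]+d["cy"]
def tri(obs):
    A=np.zeros((3,3));b=np.zeros(3)
    for d,u,v in obs:
        e,r=ray(d,u,v); r=r/np.linalg.norm(r); P=np.eye(3)-np.outer(r,r); A+=P;b+=P@e
    return np.linalg.solve(A,b)
E
python3 - <<'E'
from h import *
np.set_printoptions(precision=1,suppress=True)
t=shot("top"); s=shot("scene")
c=lambda x,y,z:cast(t,x/4+240-.4,y/4+155-.4,z)
for n,x,y,z in [("pinL",45,325,50),("pinR",473,275,50),("rimBL",45,133,60),("rimBR",425,93,60),("hL",152,76,49),("hR",302,60,49),
 ("flapL",70,328,82),("flapR",445,284,82),("matFL",78,315,54),("trFL",80,468,58),("trFR",478,420,58),
 ("p1a",112,160,60),("p1b",125,277,60),("p2a",369,134,60),("p2b",389,250,60),
 ("tray1",580,258,24),("tray2",716,250,24),("tray3",750,500,24),("tray4",607,505,24)]:
    print(n,c(x,y,z))
sc=lambda x,y,z:cast(s,x/4+210-.4,y/4+195-.4,z)
for n,x,y,z in [("pinR",378,272,50),("trFR",262,345,58),("trFL",47,140,58),("trayNear",265,487,24),("trayR",572,440,24),("trayB",355,590,24),("hR",462,130,49),("hL",385,75,49),("rimBR",508,200,60),("tabtip",180,80,112)]:
    print("s",n,sc(x,y,z))
E
```

```text
pinL [492.3 132.4  50. ]
pinR [ 547.1 -196.    50. ]
rimBL [642.1 140.4  60. ]
rimBR [ 688.9 -156.1   60. ]
hL [695.9  58.7  49. ]
hR [715.  -59.9  49. ]
flapL [485.8 112.1  82. ]
flapR [ 532.8 -168.6   82. ]
matFL [500.6 107.3  54. ]
trFL [384.   99.7  58. ]
trFR [ 434.3 -198.5   58. ]
p1a [622.8  87.1  60. ]
p1b [530.8  72.7  60. ]
p2a [ 653.4 -112.6   60. ]
p2b [ 561.6 -129.4   60. ]
tray1 [ 570.  -285.6   24. ]
tray2 [ 581.7 -393.1   24. ]
tray3 [ 387.  -413.6   24. ]
tray4 [ 378.  -304.1   24. ]
s pinR [ 541.9 -186.    50. ]
s trFR [ 421.  -223.9   58. ]
s trFL [384.3 104.8  58. ]
s trayNear [ 372.8 -316.7   24. ]
s trayR [ 578.2 -383.9   24. ]
s trayB [ 381.  -421.3   24. ]
s hR [709.3 -53.3  49. ]
s hL [699.9  59.4  49. ]
s rimBR [ 674.  -170.5   60. ]
s tabtip [491.4  54.5 112. ]
```

Run:
```python
from h import *
np.set_printoptions(precision=1,suppress=True)
s=shot("scene")
print(proj(s,[136.5,532.8,218.6]),[tuple(np.round(proj(s,[136.5,532.8,218.6+k]),0)) for k in (84,150,200,250,300,350)])
i=s["img"][0:200,0:200]; cv2.imwrite("pics/g.png",cv2.resize(i,None,fx=3,fy=3,interpolation=cv2.INTER_CUBIC))
O=np.array([519.7,-31.8]);a=.165
t=shot("top")
c,sn=np.cos(a),np.sin(a);M=np.array([[c,sn],[-sn,c]])
for n,x,y,z in [("v1",245,252,68),("v2",236,194,68),("v3",250,145,68),("p1",118,218,60),("p2",379,192,60),("strip",80,70,2),("strip",190,90,2)]:
    p=cast(t,x/4+240-.4,y/4+155-.4,z); print(n,p,M@(p[:2]-O))
for L in (0,8,15,20,25,30,35):
    Rt=np.column_stack([[0,1,0],[np.cos(np.radians(L)),0,np.sin(np.radians(L))],[np.sin(np.radians(L)),0,-np.cos(np.radians(L))]])
    print(L,np.linalg.det(Rt))
    for sgn in(1,-1):
        Q=Rt@np.diag([sgn,sgn,1]); Q=R.from_euler("z",a).as_matrix()@Q
        if np.linalg.det(Q)<0: Q=Q@np.diag([-1,1,1])
        e=R.from_matrix(Q).as_euler("xyz"); q=robot.inverse_kinematics([706,0,35],e); print(sgn,e,q)
```

```text
(np.float64(115.50965588669595), np.float64(159.37156289565274)) [(np.float64(110.0), np.float64(138.0)), (np.float64(106.0), np.float64(121.0)), (np.float64(102.0), np.float64(108.0)), (np.float64(98.0), np.float64(93.0)), (np.float64(94.0), np.float64(79.0)), (np.float64(90.0), np.float64(63.0))]
v1 [553.1 -18.1  68. ] [35.2  8. ]
v2 [598.4  -9.8  68. ] [81.2  8.8]
v3 [637.9 -19.4  68. ] [118.7  -7.2]
p1 [576.8  80.2  60. ] [ 74.8 101.1]
p2 [ 607.2 -121.1   60. ] [  71.6 -102.4]
strip [712.7 117.5   2. ] [214.9 115.6]
strip [700.   26.6   2. ] [187.4  28. ]
0 1.0
1 [3.1 0.  1.7] [-0.2  0.7  1.3  0.   1.1 -0.3]
-1 [ 3.1  0.  -1.4] [-0.2  0.7  1.3 -0.   1.1  2.8]
8 1.0
1 [ 3.  -0.   1.7] [-0.2  0.6  1.5  0.1  0.9 -0.4]
-1 [-3.   0.  -1.4] [-0.2  0.6  1.5  0.1  0.9  2.8]
15 0.9999999999999999
1 [2.9 0.  1.7] [-0.2  0.6  1.6  0.1  0.7 -0.5]
-1 [-2.9  0.  -1.4] [-0.2  0.6  1.6  0.1  0.7  2.7]
20 1.0
1 [2.8 0.  1.7] [-0.2  0.5  1.7  0.2  0.6 -0.6]
-1 [-2.8  0.  -1.4] [-0.2  0.5  1.7  0.2  0.6  2.6]
25 0.9999999999999999
1 [2.7 0.  1.7] [-0.2  0.5  1.8  0.4  0.5 -0.7]
-1 [-2.7 -0.  -1.4] [-0.2  0.5  1.8  0.4  0.5  2.4]
30 1.0
1 [2.6 0.  1.7] [-0.3  0.5  1.9  0.6  0.4 -1. ]
-1 [-2.6  0.  -1.4] [-0.3  0.5  1.9  0.6  0.4  2.2]
35 1.0
1 [2.5 0.  1.7] [-0.3  0.5  1.9  1.   0.3 -1.4]
-1 [-2.5  0.  -1.4] [-0.3  0.5  1.9  1.   0.3  1.8]
```

View pics/g.png

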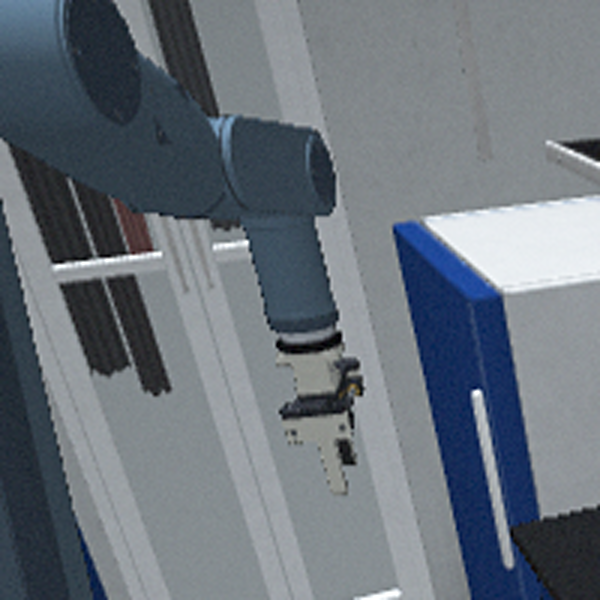

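```bash
cat >> h.py <<'E'
O=np.array([519.7,-31.8]);a=.165
Rs=R.from_euler("z",a).as_matrix()
def W(p): # stand -> world
    return Rs@np.array(p,float)+np.array([O[0],O[1],0])
def ori(tx,ty,tz): # tool axes in stand frame
    return R.from_matrix(Rs@np.column_stack([tx,ty,tz])).as_euler("xyz")
E
python3 - <<'E'
from h import *
np.set_printoptions(precision=2,suppress=True)
for sg in (1,-1):
    e=ori([sg,0,0],[0,-sg,0],[0,0,-1]); print(e,robot.inverse_kinematics(W([18,85,180]),e),robot.inverse_kinematics(W([-53,85,38]),e))
e=ori([-1,0,0],[0,1,0],[0,0,-1])
e1=ori([1,0,0],[0,-1,0],[0,0,-1])
q=[robot.inverse_kinematics(W([18,85,180]),x) for x in(e,e1)]
k=0 if abs(q[0][5])<abs(q[1][5]) else 1
E=[e,e1][k]
robot.move_gripper(0.0)
robot.move_ptp(W([18,85,180]),E)
shot("wrist","w1"); shot("scene","s1")
print(robot.current_tcp_pos(),robot.current_qpos(),robot.current_t(),W([18,85,180]))
E
```

```text
[3.14 0.   0.17] [-0.11  0.25  1.65 -0.    1.25  1.3 ] [-0.15  0.31  1.98 -0.    0.85  1.26]
[-3.14  0.   -2.98] [-0.11  0.25  1.65 -0.    1.25 -1.84] [-0.15  0.31  1.98 -0.    0.85 -1.89]
[523.4   55.85 180.1 ] [-0.11  0.25  1.65  0.    1.25  1.3 ] 4.1 [523.49  55.   180.  ]
```

View pics/w1.png

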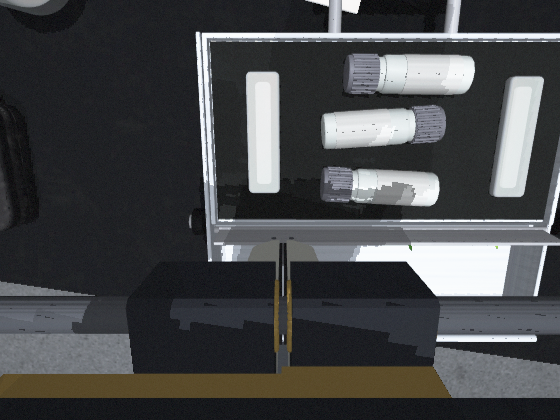

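View pics/s1.png

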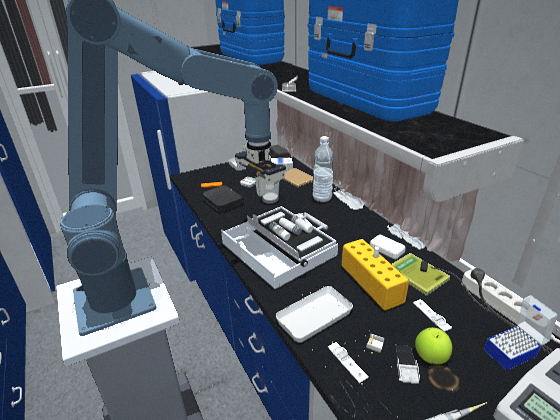

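Run:
```python
from h import *
np.set_printoptions(precision=1,suppress=True)
w=shot("wrist")
for n,p in [("backrimL",[151,146,60]),("backrimR",[151,-146,60]),("matBL",[146,141,54]),("flaptopL",[-6,140,84]),("flaptopR",[-6,-140,84]),("tab",[-2,85,112]),("pinL",[0,166,50]),("barL",[190,60,49]),("stem",[165,45,49]),("stem-",[165,-45,49])]:
    print(n,np.round(proj(w,W(p)),0))
for n,u,v in [("p1",263,132),("p2",518,137)]:
    print(n,Rs.T@(cast(w,u,v,62)-np.array([*O,0])))
```

```text
backrimL [203.  27.]
backrimR [595.  27.]
matBL [212.  36.]
flaptopL [215. 237.]
flaptopR [570. 238.]
tab [285. 245.]
pinL [193. 218.]
barL [319. -27.]
stem [337.  11.]
stem- [455.  11.]
p1 [ 74.5 102.4  62. ]
p2 [  70.9 -100.5   62. ]
```

```bash
sed -i 's/O=np.array(\[519.7,-31.8\])/O=np.array([517.6,-31.1])/' h.py
python3 - <<'E'
from h import *
np.set_printoptions(precision=1,suppress=True)
e=ori([1,0,0],[0,-1,0],[0,0,-1])
robot.move_linear(W([18,85,98]),e,speed=120)
def f(th):
    th=float(th)
    if th<np.pi/2:
        s=44+6*th/(np.pi/2); off=7.5
    else:
        s=35+7*(th-np.pi/2)/.43; off=-7.5
    # contact corner
    cx=-6-s*np.sin(th)+4*np.cos(th); cz=54+s*np.cos(th)+4*np.sin(th)
    return [cx+(7.5 if th<np.pi/2 else -7.5),85,cz]
f0=robot.current_contact_force()
for th in [0.,.2,.4,.6,.8,1.0,1.2,1.4,1.55,1.65,1.75,1.85,1.95,2.05]:
    st=robot.move_linear(W(f(th)),e,speed=70,f_stop=12)
    print(th,st,robot.current_tcp_pos(),robot.current_contact_force()-f0)
    if st: break
shot("scene","s2"); shot("wrist","w2"); print(robot.current_t())
E
```

```text
0.0 False [509.   53.6  98.6] [0.3 0.5 1.4]
0.2 False [499.9  52.2  98.8] [0.5 1.  0.7]
0.4 False [490.7  50.7  97.4] [0.2 0.5 0.9]
0.6 False [482.1  49.3  94.3] [-0.5  0.6  0.2]
0.8 False [474.1  48.   89.4] [1.2 0.4 0.7]
1.0 False [467.1  46.8  83. ] [-0.2  0.2  0.7]
1.2 False [461.4  45.8  75. ] [1.1 0.8 0. ]
1.4 False [457.4  45.2  66.1] [0.7 0.6 1.6]
1.55 False [455.7  44.8  58.8] [ 0.9 -0.1  0.8]
1.65 False [454.1  44.6  55. ] [0.2 0.6 0.1]
1.75 False [452.4  44.3  50.9] [0.3 0.5 0.5]
1.85 False [451.3  44.1  46.6] [ 0.8  0.5 -0.3]
1.95 False [450.7  44.1  42.1] [ 0.6 -0.2  0.8]
2.05 False [451.8  44.   39.6] [-5.5  0.6 22. ]
8.9083
```

Run:
```python
from h import *
p=W([-60,85,160]); robot.move_linear(p,speed=200)
shot("scene","s3"); 
i=cv2.imread("pics/s3.png")[195:345,210:370]; cv2.imwrite("pics/s3c.png",cv2.resize(i,None,fx=4,fy=4,interpolation=cv2.INTER_CUBIC))
```

```text
(no output)
```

View pics/s3c.png

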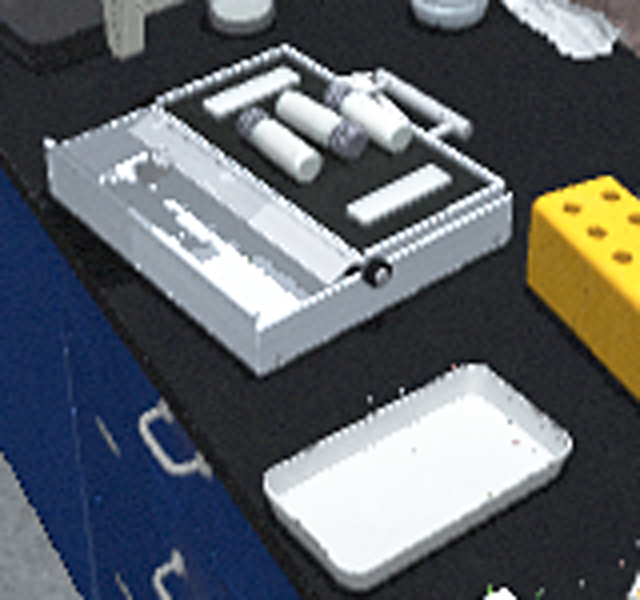

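Run:
```python
from h import *
np.set_printoptions(precision=2,suppress=True)
L=np.radians(14)
tz=np.array([np.sin(L),0,-np.cos(L)]); ty=np.array([np.cos(L),0,np.sin(L)]); e=ori([0,1,0],ty,tz)
bar=np.array([190,0,49.])
robot.move_gripper(.33)
p=W(bar+13*tz-110*tz)
print(robot.inverse_kinematics(p,e))
robot.move_ptp(p,e)
w=shot("wrist","w4"); shot("scene","s4"); print(robot.current_tcp_pos(),p,robot.current_t(),robot.current_gripper_width())
for y in(60,-60): print(proj(w,W([190,y,57])),proj(w,W([190,y,49])))
```

```text
[-0.22  0.41  1.54  0.11  0.97 -0.44]
[681.59  -3.54 143.29] [681.87  -3.75 143.12] 12.0083 0.3291569242326433
(np.float64(286.72829167996724), np.float64(131.46052786883047)) (np.float64(283.983030451297), np.float64(131.07182453728666))
(np.float64(286.4457764800429), np.float64(285.23999199603213)) (np.float64(283.9908236315687), np.float64(280.8657791344939))
```

View pics/w4.png

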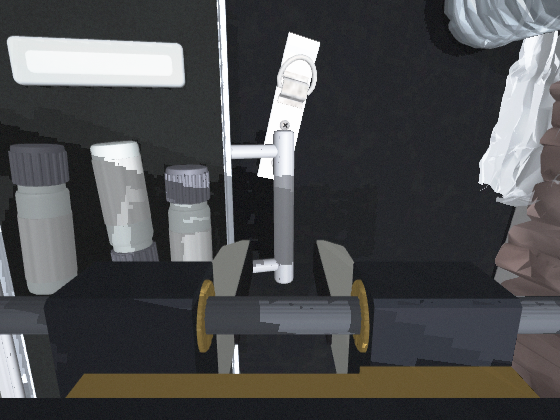

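View pics/s4.png

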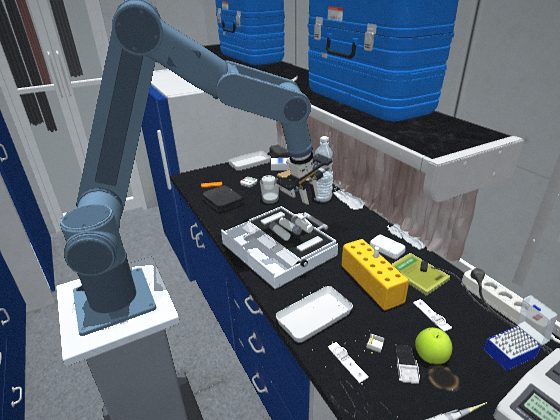

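Run:
```python
from h import *
np.set_printoptions(precision=2,suppress=True)
L=np.radians(14)
tz=np.array([np.sin(L),0,-np.cos(L)])
bar=np.array([190,0,49.])
f0=robot.current_contact_force()
print(robot.move_linear(W(bar+13*tz),speed=90,f_stop=10),robot.current_tcp_pos(),W(bar+13*tz),robot.current_contact_force()-f0)
shot("wrist","w5"); shot("scene","s5")
```

```text
False [708.56   0.51  37.25] [708.12   0.62  36.39] [-0.17  0.25  0.19]
```

View pics/w5.png

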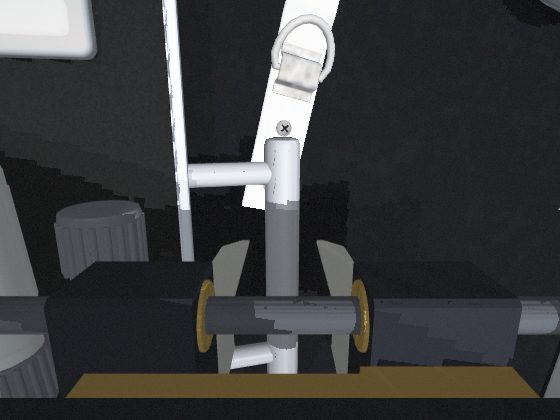

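View pics/s5.png

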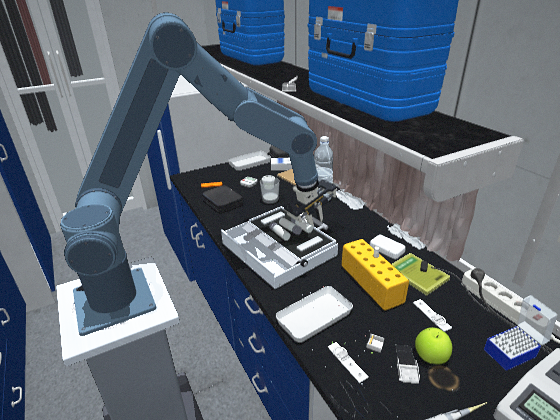

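Run:
```python
from h import *
np.set_printoptions(precision=1,suppress=True)
robot.move_gripper(0.0); print("w",robot.current_gripper_width()*93)
f0=robot.current_contact_force()
for th in np.append(np.linspace(.05,.40,8),[.425,.435]):
    L=np.radians(14+12*th/.42); tz=np.array([np.sin(L),0,-np.cos(L)]); ty=np.array([np.cos(L),0,np.sin(L)])
    bar=np.array([190*np.cos(th)+np.sin(th),0,50+190*np.sin(th)-np.cos(th)])
    st=robot.move_linear(W(bar+13*tz),ori([0,1,0],ty,tz),speed=50,f_stop=35)
    print(round(th,3),st,robot.current_tcp_pos()-W(bar+13*tz),robot.current_contact_force()-f0)
    if st: break
print(robot.current_gripper_width()*93,robot.current_t())
shot("scene","s6");shot("wrist","w6");shot("top","t6")
i=cv2.imread("pics/s6.png")[180:330,190:390]; cv2.imwrite("pics/s6c.png",cv2.resize(i,None,fx=4,fy=4,interpolation=cv2.INTER_CUBIC))
```

```text
w 15.092396452361042
0.05 False [ 0.3  0.  -0.8] [ 4.3 -1.6 -9.2]
0.1 False [ 0.3  0.  -1. ] [  5.8   0.2 -10.2]
0.15 False [ 0.3  0.1 -0.9] [ 5.  -0.7 -8.9]
0.2 False [ 0.4  0.1 -0.7] [ 6.4 -1.3 -8.6]
0.25 False [ 0.4  0.1 -0.7] [ 5.2 -0.6 -8.4]
0.3 False [ 0.4  0.  -0.5] [ 5.9 -0.5 -6.5]
0.35 False [ 0.4  0.1 -0.5] [ 4.5 -0.4 -7.5]
0.4 False [ 0.4  0.  -0.3] [ 4.2 -0.4 -7. ]
0.425 False [ 0.4  0.1 -0.4] [ 6.1  0.2 -7.6]
0.435 False [ 0.6  0.1 -0.9] [  9.3  -0.1 -11.7]
14.986003715493398 17.1333
```

View pics/s6c.png

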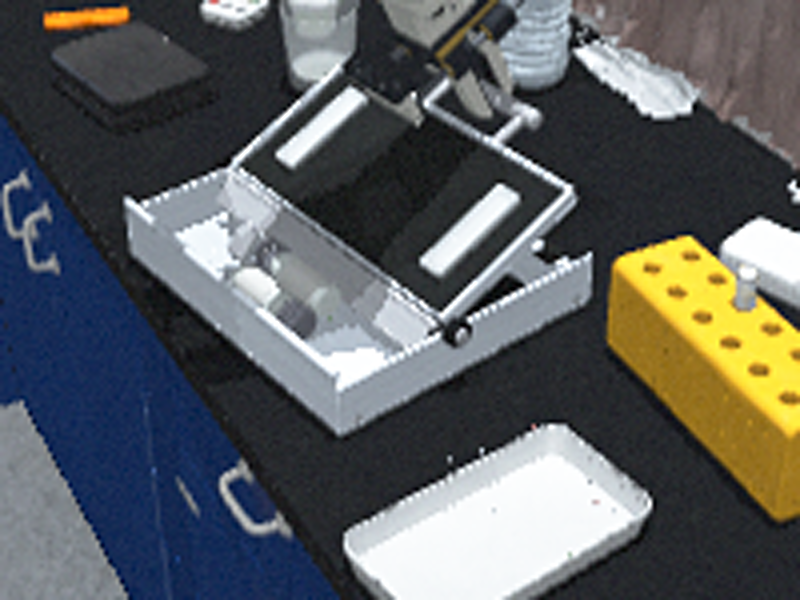

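View pics/t6.png

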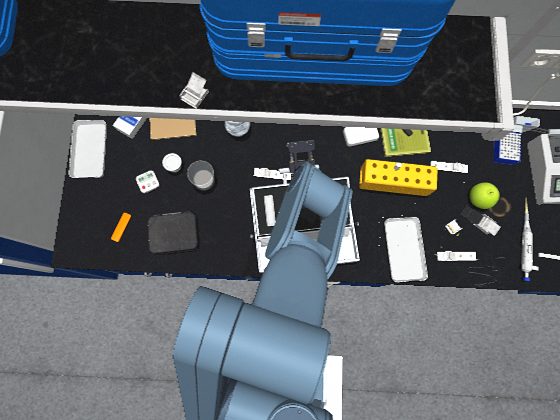

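Run:
```python
from h import *
np.set_printoptions(precision=1,suppress=True)
f0=robot.current_contact_force()
for th in (.445,.455,.465):
    L=np.radians(26); tz=np.array([np.sin(L),0,-np.cos(L)]); ty=np.array([np.cos(L),0,np.sin(L)])
    bar=np.array([190*np.cos(th)+np.sin(th),0,50+190*np.sin(th)-np.cos(th)])
    st=robot.move_linear(W(bar+13*tz),ori([0,1,0],ty,tz),speed=50,f_stop=20)
    print(round(th,3),st,robot.current_tcp_pos()-W(bar+13*tz),robot.current_contact_force()-f0)
    if np.linalg.norm(robot.current_contact_force()-f0)>12: break
th=.42;bar=np.array([190*np.cos(th)+np.sin(th),0,50+190*np.sin(th)-np.cos(th)])
robot.sleep(.4)
robot.move_gripper(.33); print(robot.current_contact_force())
robot.move_linear(W(bar+13*tz-110*tz),speed=120)
print(robot.current_t())
shot("wrist","w7")
p=robot.current_tcp_pos()+[-150,0,60]
robot.move_ptp(W([0,0,300]),ori([0,1,0],[1,0,0],[0,0,-1]))
shot("wrist","w8"); shot("scene","s8"); print(robot.current_t())
i=cv2.imread("pics/s8.png")[180:330,190:390]; cv2.imwrite("pics/s8c.png",cv2.resize(i,None,fx=4,fy=4,interpolation=cv2.INTER_CUBIC))
```

```text
0.445 False [ 1.3  0.2 -2.4] [ 11.1   1.5 -10.3]
[ 0.7  0.6 -0.2]
19.4667
20.3167
```

View pics/s8c.png

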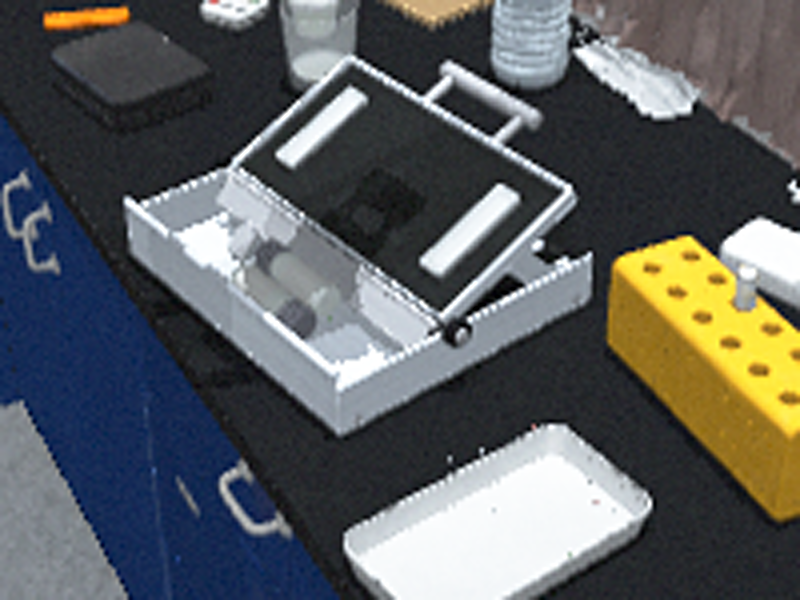

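View pics/w8.png

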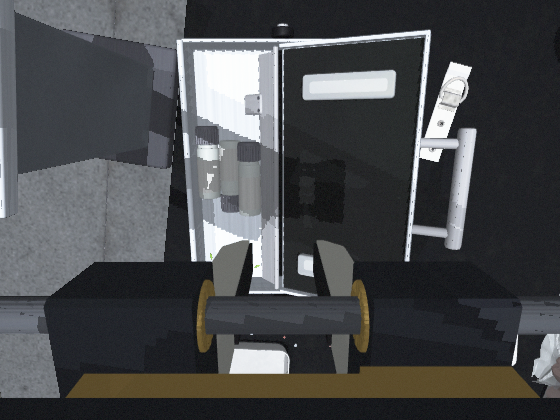

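Run:
```python
from h import *
np.set_printoptions(precision=1,suppress=True)
w=shot("wrist")
i=w["img"][30:300,170:440]; cv2.imwrite("pics/w8c.png",cv2.resize(i,None,fx=2.2,fy=2.2,interpolation=cv2.INTER_CUBIC))
for u,v in [(208,170),(230,175),(250,178)]:
    for z in (18,35): print(u,z,Rs.T@(cast(w,u,v,z)-np.array([*O,0])))
print("wall",Rs.T@(cast(w,184,160,58)-np.array([*O,0])))
# deck check
th=.42
def D(x,y,z=0): # board frame deck coords
    X=75+x;Z=4+z
    return W([X*np.cos(th)-Z*np.sin(th),y,50+X*np.sin(th)+Z*np.cos(th)])
print("deck corners",[np.round(proj(w,D(73,s*144,6)),0) for s in(1,-1)], "bar",[np.round(proj(w,D(115,y,-5)),0) for y in(60,-60)])
def castdeck(u,v,zd):
    e,r=ray(w,u,v); e=Rs.T@(e-np.array([*O,0])); r=Rs.T@r
    n=np.array([-np.sin(th),0,np.cos(th)]); p0=np.array([0,0,50])+n*(4+zd)
    q=e+r*(n@(p0-e))/(n@r); q=q-[0,0,50]
    return np.array([q@[np.cos(th),0,np.sin(th)]-75,q[1]])
for u,v in [(303,73),(395,70),(397,98),(304,101)]: print("p1c",castdeck(u,v,8))
```

```text
208 18 [-97.    5.5  18. ]
208 35 [-93.3   8.   35. ]
230 18 [-69.1  -0.9  18. ]
230 35 [-66.5   1.8  35. ]
250 18 [-43.5  -4.8  18. ]
250 35 [-41.8  -2.   35. ]
wall [-115.5   22.8   58. ]
deck corners [array([430.,  33.]), array([403., 318.])] bar [array([469., 129.]), array([454., 249.])]
p1c [-47.7 115.8]
p1c [ 45.5 114. ]
p1c [49.3 88.5]
p1c [-46.2  87.6]
```

View pics/w8c.png

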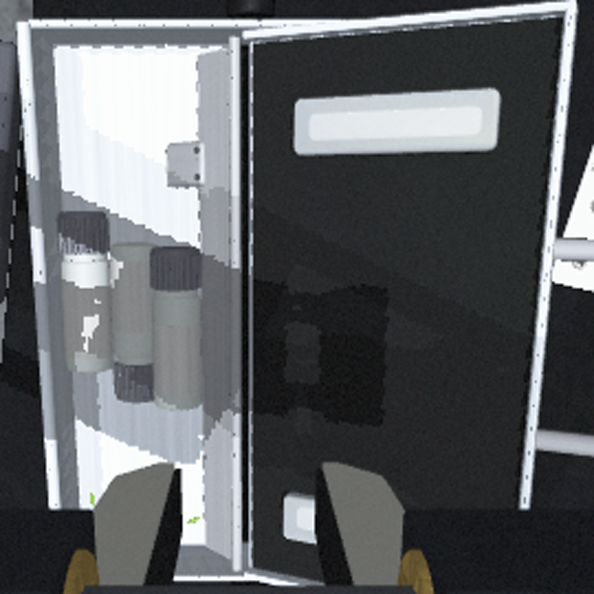

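```bash
cat >> h.py <<'E'
th=.42
def D(x,y,z=0):
    X=75+x;Z=4+z
    return W([X*np.cos(th)-Z*np.sin(th),y,50+X*np.sin(th)+Z*np.cos(th)])
EP=ori([np.cos(th),0,np.sin(th)],[0,-1,0],[np.sin(th),0,-np.cos(th)])
def castdeck(w,u,v,zd):
    e,r=ray(w,u,v); e=Rs.T@(e-np.array([*O,0])); r=Rs.T@r
    n=np.array([-np.sin(th),0,np.cos(th)]); p0=np.array([0,0,50])+n*(4+zd)
    q=e+r*(n@(p0-e))/(n@r); q=q-[0,0,50]
    return np.array([q@[np.cos(th),0,np.sin(th)]-75,q[1]])
E
python3 - <<'E'
from h import *
np.set_printoptions(precision=2,suppress=True)
print(robot.inverse_kinematics(D(0,101.5,80),EP),robot.inverse_kinematics(D(0,101.5,1),EP))
robot.move_ptp(D(0,101.5,90),EP); robot.move_gripper(.39)
w=shot("wrist","w9"); print(robot.current_tcp_pos()-D(0,101.5,90),robot.current_t())
E
```

```text
[-0.16  0.06  2.02  0.21  0.66  1.11] [-0.13  0.23  2.04  0.26  0.48  1.06]
[ 0.12 -0.06  0.07] 22.1667
```

View pics/w9.png

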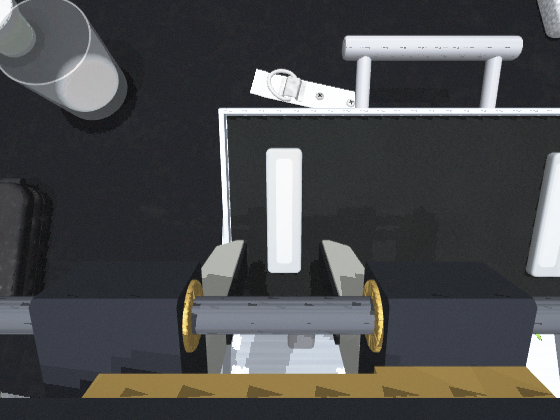

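Run:
```python
from h import *
np.set_printoptions(precision=2,suppress=True)
st=robot.move_linear(D(0,101.5,1.5),speed=90,f_stop=6)
print(st,robot.current_tcp_pos()-D(0,101.5,1.5),robot.current_contact_force())
robot.move_gripper(0); print(robot.current_gripper_width()*93)
robot.move_linear(D(0,101.5,100),speed=120)
print(robot.current_gripper_width()*93)
w=shot("wrist","w10"); shot("scene","s10"); print(robot.current_t())
```

```text
False [ 0.23 -0.04  0.5 ] [ 0.28 -0.38  0.05]
25.670054202468837
25.770373707236548
24.7167
```

View pics/w10.png

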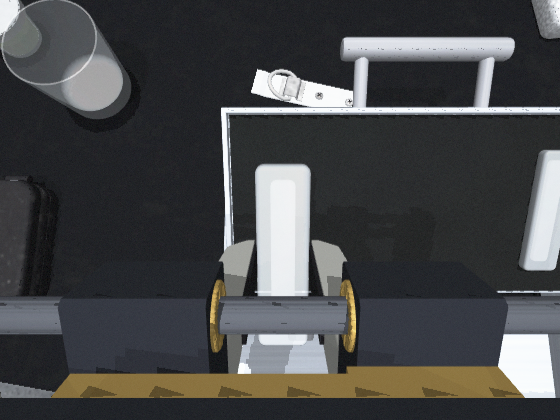

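View pics/s10.png

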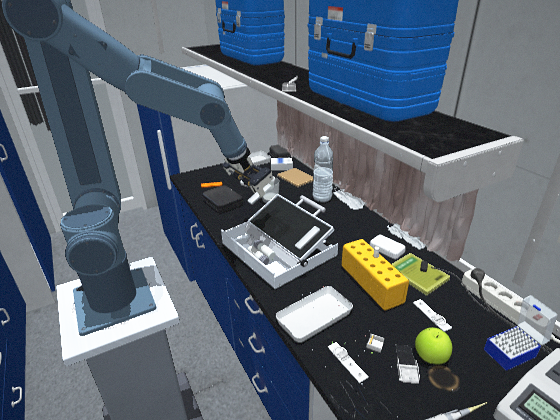

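Run:
```python
from h import *
np.set_printoptions(precision=2,suppress=True)
e=[np.pi,0,.1]
robot.move_linear(robot.current_tcp_pos()+[-20,0,60],speed=250)
robot.move_ptp([440,-349,200],e)
w=shot("wrist","w11"); print(robot.current_t(),robot.current_tcp_pos(),robot.current_gripper_width()*93)
for p in ([570,-285.6],[581.7,-393.1],[387,-413.6],[378,-304.1]): print(np.round(proj(w,[*p,24])))
```

```text
26.7417 [ 440.54 -347.72  200.22] 25.46538215092848
[229.  40.]
[350.  39.]
[341. 244.]
[235. 243.]
```

View pics/w11.png

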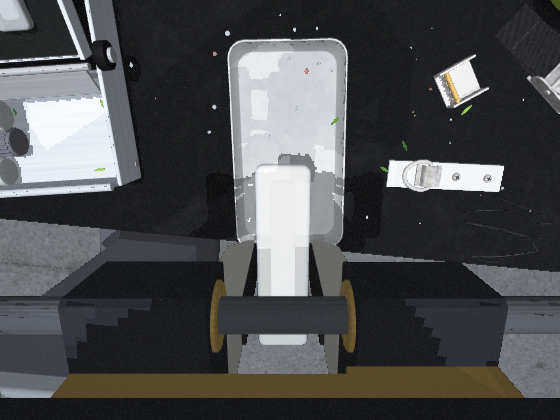

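Run:
```python
from h import *
np.set_printoptions(precision=2,suppress=True)
u=np.array([-np.sin(.1),np.cos(.1)]); c=np.array([479,-348.5])-17*u
robot.move_linear([*c,80],speed=200)
f0=robot.current_contact_force()
st=robot.move_linear([*c,13],speed=70,f_stop=4)
print(st,robot.current_tcp_pos(),c,robot.current_contact_force()-f0)
robot.move_gripper(.335); robot.sleep(.2)
robot.move_linear([*c,90],speed=120)
robot.move_linear([c[0]-60,c[1],200],speed=250)
w=shot("wrist","w12"); shot("scene","s12"); print(robot.current_t())
```

```text
False [ 481.02 -365.73   13.46] [ 480.7  -365.42] [ 0.33 -0.21  0.23]
30.75
```

View pics/w12.png

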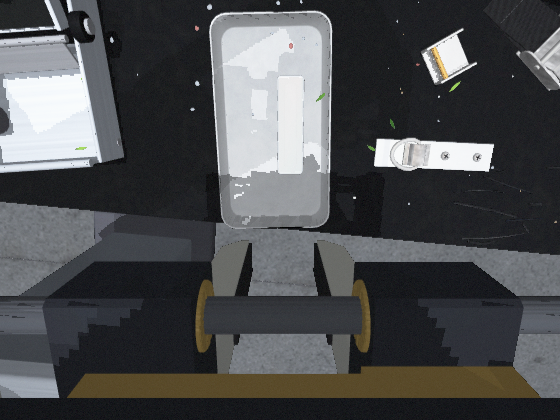

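View pics/s12.png

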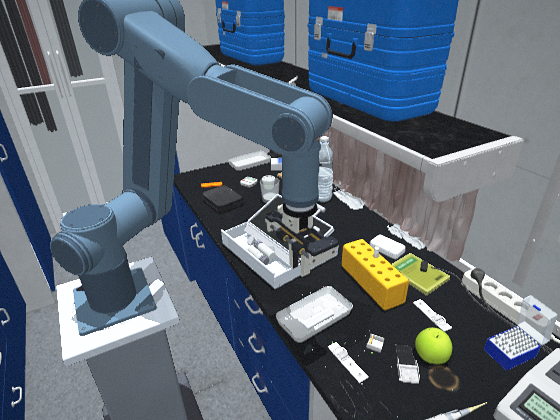

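Run:
```python
from h import *
np.set_printoptions(precision=2,suppress=True)
robot.move_ptp(D(-20,-101.5,140),EP); robot.move_gripper(.39)
w=shot("wrist","w13"); print(robot.current_t())
print([np.round(proj(w,D(x,y,8))) for x in(-48,48) for y in (-88.5,-114.5)])
```

```text
32.15
[array([268., 228.]), array([297., 228.]), array([267., 117.]), array([298., 117.])]
```

View pics/w13.png

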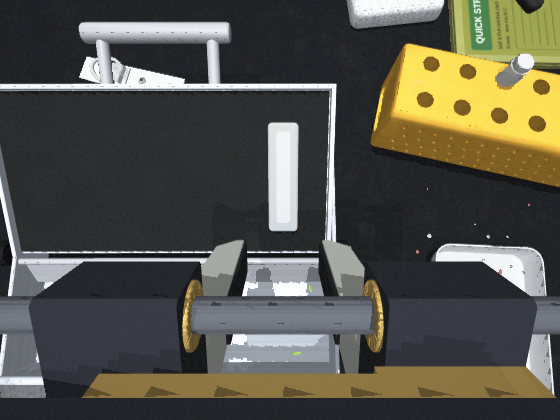

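Run:
```python
from h import *
np.set_printoptions(precision=2,suppress=True)
robot.move_linear(D(-4,-101.8,60),speed=150)
f0=robot.current_contact_force()
st=robot.move_linear(D(-4,-101.8,1.5),speed=80,f_stop=6)
print(st,robot.current_contact_force()-f0)
robot.move_gripper(0); print(robot.current_gripper_width()*93)
robot.move_linear(D(-4,-101.8,110),speed=130)
robot.move_linear(robot.current_tcp_pos()+[-20,0,50],speed=250)
print(robot.current_gripper_width()*93)
robot.move_ptp([425,-349,200],[np.pi,0,.1])
w=shot("wrist","w14"); shot("scene","s14"); print(robot.current_t(),robot.current_gripper_width()*93)
```

```text
True [-0.38  1.07  4.99]
25.585464435819752
25.90031390421239
36.3917 25.55611202364566
```

View pics/w14.png

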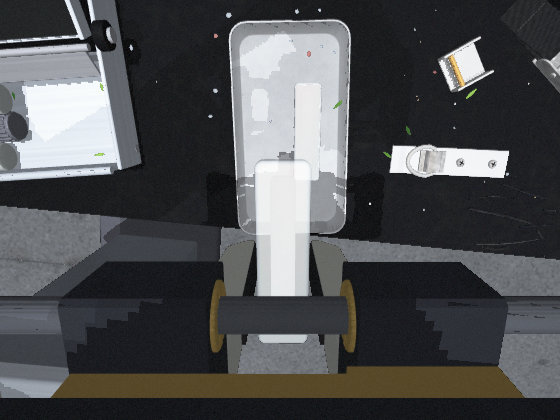

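Run:
```python
from h import *
np.set_printoptions(precision=1,suppress=True)
w=shot("wrist")
u=np.array([-np.sin(.1),np.cos(.1)]);l=np.array([np.cos(.1),np.sin(.1)]); c=np.array([479,-348.5])
f=lambda a,b,z:(lambda p:np.array([(p-c)@u,(p-c)@l]))(cast(w,a,b,z)[:2])
for a,b,z in [(295,83,12),(321,83,12),(295,150,12),(319,180,12),(229,40,24),(350,40,24),(243,220,24),(345,220,24),(243,50,5),(335,50,5)]: print(a,b,f(a,b,z))
```

```text
295 83 [-4.3 46.5]
321 83 [-29.2  46.5]
295 150 [ -5. -17.]
319 180 [-29.8 -47.4]
229 40 [55.7 81.9]
350 40 [-53.  82.]
243 220 [ 47.6 -86.6]
345 220 [-56.2 -86.4]
243 50 [45.4 76.8]
335 50 [-42.4  76.9]
```

Run:
```python
from h import *
np.set_printoptions(precision=2,suppress=True)
u=np.array([-np.sin(.1),np.cos(.1)]); c=np.array([479,-348.5])+18*u
robot.move_linear([*c,80],speed=200)
f0=robot.current_contact_force()
st=robot.move_linear([*c,18],speed=60,f_stop=4)
print(st,robot.current_tcp_pos(),c,robot.current_contact_force()-f0)
robot.move_gripper(.32); robot.sleep(.2)
robot.move_linear([*c,90],speed=120)
robot.move_linear([c[0]-60,c[1],200],speed=250)
w=shot("wrist","w15")
robot.move_ptp([300,-330,300],[np.pi,0,.1])
shot("scene","s15"); t=shot("top","t15");print(robot.current_t())
i=cv2.imread("pics/s15.png")[180:360,190:400]; cv2.imwrite("pics/s15c.png",cv2.resize(i,None,fx=3.3,fy=3.3,interpolation=cv2.INTER_CUBIC))
```

```text
False [ 477.52 -330.86   18.42] [ 477.2  -330.59] [ 1.34 -0.35 -1.98]
41.1833
```

View pics/w15.png

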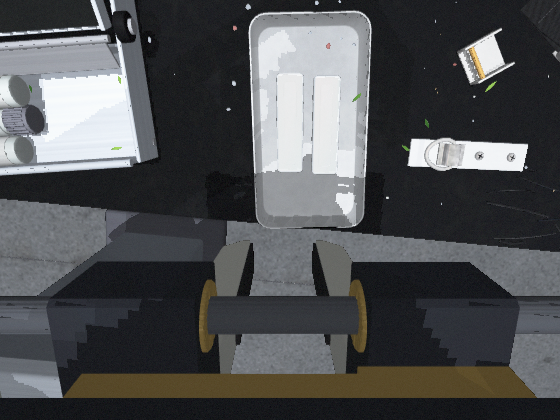

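View pics/s15c.png

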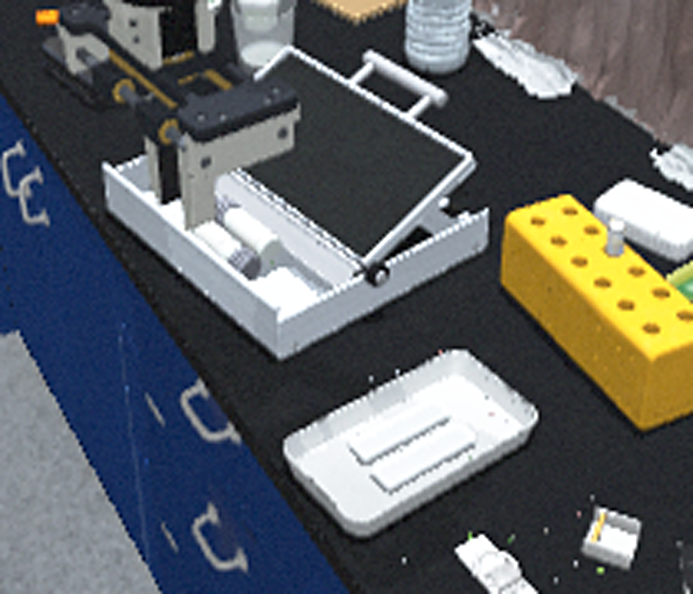

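View pics/t15.png

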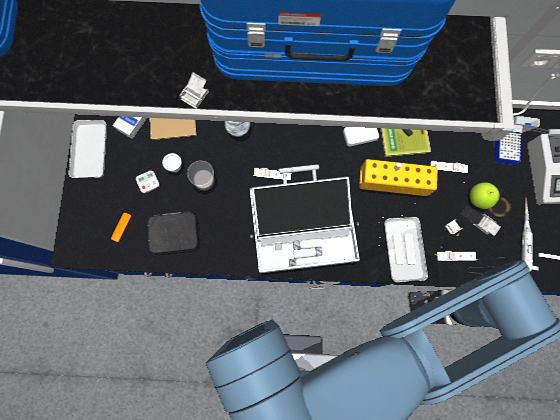

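Run:
```python
from h import *
t=shot("top")
print([np.round(proj(t,D(73,s*146,6)),1) for s in(1,-1)])
a=.45; 
i=t["img"][155:285,240:440]; cv2.imwrite("pics/t16.png",cv2.resize(i,None,fx=4,fy=4,interpolation=cv2.INTER_CUBIC))
```

```text
[array([251.8, 188.9]), array([348.4, 177.9])]
```

View pics/t16.png

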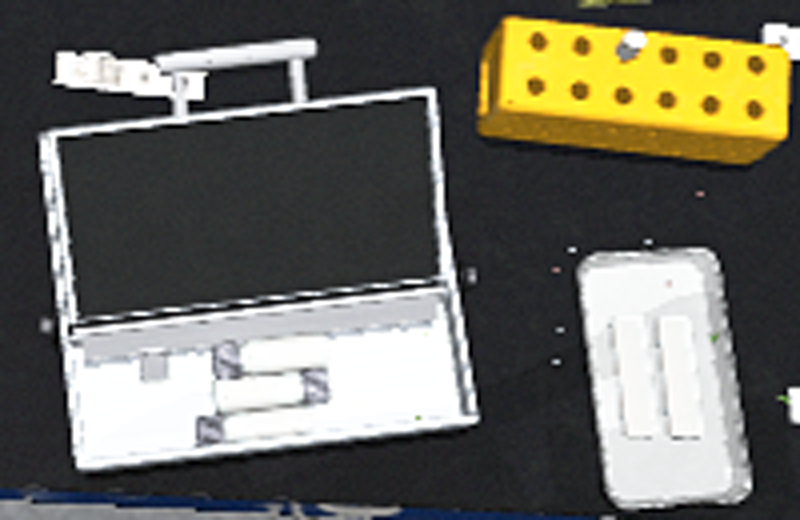

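The top crop shows the flap down over the trough, with its tab at crop (155,365). All three vials lie in the trough near (270,390), the board is up, and both packs lie flat in the tray at (635,375) and (680,375). The rack has not moved.

Run:
```python
from bench import robot
print(robot.hand_in(), robot.current_t())
```

```text
the job is handed in; nothing more can be done
the job is handed in; nothing more can be done
```

I handed the job in at about 41 s of the 72 s allowed. It reported no verdict.

- **What I did:** I folded the flap down to its stop with closed fingers (22 N at the stop). I then gripped the handle, raised the board to its stop and let go. Both packs were gripped off the slope and released just above the tray floor. The arm finished clear of everything.
- **Last checks (pictures):**
  - **Board:** up; its back corners match the 0.42 rad position to about 1 px.
  - **Flap:** down over the trough.
  - **Vials:** all three lie side by side in the trough, with nothing handling them.
  - **Packs:** flat beside each other, about 17 mm and 18 mm either side of the tray's middle.
  - **Surroundings:** rack, glass and reader look unmoved, as do the orange look-alike and the second tray.
- **Disagreements:**
  - The first stand fix differed by about 3 mm between the top and wrist cameras. I used a compromise, which the bar and packs then confirmed.
  - The descent to the second pack stopped on about 5 N of contact instead of free at height; the grip was good and the board did not move.

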